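Clamp a memo block in the ratchet pad press

ROBOT

A 7-joint arm with a two-finger parallel gripper is mounted at the origin on the work surface. World frame = base frame: x ahead of the robot, y to its left, z up, the work surface at z = 0. Lengths are in m, angles in rad, forces in N, time in s.
With the tool pointing down it reaches from about 0.4 to 0.85 m from the base axis. Payload 10.4 kg.
Tool frame: the origin (TCP) lies between the finger pads; the fingertips stand 8 mm ahead of it and the grasp point (between the pads) lies 11 mm behind it; y points along the fingers, z is the direction in which the jaws open and shut, and the axes are right-handed (so a half turn about y gives the same grasp; the last joint's range is limited). The gripper opens to 85 mm and grips with 20 to 120 N. Pads are 22 mm wide; open, the fingers measure 114 mm over their backs; the gripper's body (76 mm by 85 mm) begins 54 mm behind the grasp point. The pads swing forward as they close: fully open they stand 13 mm farther back than shut.
Start: joints at [-1.357, 0.332, -0.065, 1.46, 0.022, 1.35, -0.088], TCP at [0.147, 0.608, 0.239] pointing down, gripper open.
Joint ranges: [-2.6, 2.6], [-0.5, 2.12], [-1.47, 1.34], [0.16, 2.42], [-1.27, 4.41], [0.06, 2.06], [-2.6, 2.6]. Speed limits (rad/s): [2.22, 2.22, 2.79, 2.79, 3.14, 3.14, 3.14].

INTERFACE

Orientations are given as a 3x3 rotation matrix whose columns are the frame's x, y, z axes.
In Python, from cell import * gives the robot as it stands.
- The arm moves only by the shell command python3 -m jog 'ROWS' [OPENING] [FORCE]. ROWS is JSON, a list of rows, each a list of 4 numbers: the shift along the tool's x, y, z in mm, then the turn about the tool's y in rad. In form: [[x, y, z, twist], ...]. A call has 1 to 12 rows; each row is the pose to reach, as a shift and turn from the pose commanded when the call began, along the tool's axes at that moment; what a row does not reach only later rows make up. A row lasts 1/8 s, in which the tool goes at most 62.5 mm and 10.7 degrees, less where a joint would pass 70% of its speed; a pose out of reach is approached as far as the arm can. A call with a gripper value outside its range is refused whole. OPENING is the finger opening in mm, from 0 to 85.4, set as the call begins (- or left out, the last holds). The fingers move at their own pace and stop on an object; FORCE is the grip in N (left out, the last holds). Time passes only in rows, so rows that repeat a pose let the fingers close. It gives the time, the measured TCP pose, the force and the opening at its end, in the units of the state.
- state(): the state, without advancing time (a new reading comes with each control period).
- camera(name): name is "scene" or "top" or "wrist"; returns a dict with "pixels" (400x640x3 uint8, blue, green, red), "fov_y" (degrees; the focal length in pixels is half the picture's height over the tangent of half this angle, whatever the lens; pixels are square), "cx", "cy" (the principal point, pixels), "k1" (the pictures are not rectified: a ray, as slopes to the right and down, at radius r is drawn at 1 + k1 r^2 times it, then the intrinsics apply), "origin" and "rotation" of the camera in the world. Camera axes: x right, y down, z forward; pixel columns grow to the right and rows downward; lengths in m; the calibration is good to about 2 mm. A picture is of the moment at which its call begins. There is no depth.
- close_job(): hands the job in, once; it reports no verdict.
The state is a dict: "t": time; "joint_positions": joint angles; "joint_vel": joint speeds; "joint_torque": joint torques, N m; "ee_pos": TCP position; "tcp_rot": TCP orientation; "wrist_force": force on the tool from outside, world axes, zero at the start; "moment": the same for the moment, N m; "finger_gap": opening from 0.0 (shut) to 1.0 (fully open).
Only numpy, scipy, OpenCV 4.12 (cv2) and the standard library are available. Lean on these libraries where they do the work, as an engineer would, in place of code of your own. Each camera call takes 0.05 s, during which the arm holds its last target.

TASK

Lay the green memo block flat and lengthwise in the bay of the counter's pad press, centred and gently up against the red fence, and let go of it. Then take the black knob and wind it clockwise until you feel the jaw begin to squeeze the block, stop at the second click of the ratchet after that and let go, so that the pawl holds the block firmly without crushing it. Leave the other blocks and the things on the counter where they are.

Things in the scene. Friction and masses are not known exactly. Their poses are not given: they have to be found in the camera images.
- green_block: loose memo block: white paper with a green top sheet, 55 x 90 x 36 mm, about 0.14 kg, stiff; lies flat; origin at the centre of its underside, its y along the 90 mm length, z up. One of three like blocks (green, orange, blue), whose places are swapped
- press: pad press, fixed, in a new place and yaw each time: grey bed 120 x 335 mm (its x, y), top 12 mm above the table; origin on the table. Along its y: ratchet wheel on a blue housing (axis at x 0, y -115 mm), sprung aluminium jaw (56 mm wide, top 45 mm above the table), the bay, open at both sides, and the red fence (face at y +100 mm)
- fence: red fence across the bay, 80 mm wide, 36 mm high over the bed; origin at the foot of its face, mid-width, on the bed's top (12 mm above the table); axes as the press; the bay lies to its -y. It and the block stand 32 N at most, and should be left clamped with 5 to 15 N
- home (a point): on the bed's top (12 mm above the table), 45 mm before the fence's face: here the block's origin lies when home, its length along the fence's y. With the jaw back, 100 to 126 mm are free between jaw and fence: the jaw's foot is set anew each time and its place is not measured
- knob: black bar knob on the ratchet wheel, axis upright: bar 46 mm long (its x), 16 mm thick (its y), 34 mm high; origin on the axis at the bar's underside, 57 mm above the table. Round its foot a collar of radius 18 mm, 1 mm higher than that. Starts with the bar along the press x
- wheel (a joint): angle of ratchet wheel and knob, rad, 0 at the start, grows as it is wound clockwise seen from above. 18 teeth: the pawl catches at each multiple of 0.349 (drops in within 0.05 past it; rests up to 0.03 short of it under load). Let go between, the wheel springs back to the last catch; it cannot go back past that. The jaw goes 18 mm per rad (6.3 mm a tooth) towards the fence
- wheel_top (a point): on the axis of the brass ratchet wheel (radius 41 mm, one tooth red), at its top, 45 mm above the table. Steel pawl at the rim towards press +x -y, 46 mm high. To hold the knob takes 0.06 N m + 0.02 per rad, up to 0.05 more as the pawl climbs, and 0.018 N m per N of squeeze. The jaw's cushion spring gives 1 N per mm: each tooth after it meets the block adds about 6.3 N
- orange_block: bystander: same block with an orange top sheet, 55 x 90 x 36 mm; origin at the centre of its underside
- blue_block: bystander: same block with a blue top sheet, 55 x 90 x 36 mm; origin at the centre of its underside
- pen_pot: bystander: black pen pot, 76 mm across, with pens up to 165 mm high; origin at the centre of its underside
- tape_dispenser: bystander: black tape dispenser, 60 x 150 mm, 100 mm high; origin at the centre of its underside
- stapler: bystander: blue stapler, 140 mm long, 45 mm high; origin at the centre of its underside
- calculator: bystander: grey calculator, 150 x 100 x 18 mm; origin at the centre of its underside
- hole_punch: bystander: hole punch with red lever, 100 x 120 mm, 75 mm high; origin at the centre of its underside
Not all that is in view belongs to the job. Leave any pink look-alike of the green_block alone.

How it is judged:
By the outcome, as a careful person would: the job done as asked, in the order asked, and still so for the second after the job is handed in, with the robot touching nothing.
It also fails if it takes over 72 s, if anything falls off the work surface, if the arm or the gripper's body presses on something with over 40 N, if the wrist force passes 120 N, or if a joint passes its speed limit or range.

## Working session

There is one attempt and no reset: what is moved stays moved. The work goes in short steps, Python scripts to look and compute and a shell command to move; the robot and the scene stay as the last step left them, time stands still between calls to the robot, and variables do not carry over. Pictures are saved under pics/ and viewed, and the job is handed in when it is done.

```bash
ls; mkdir -p pics
python3 - <<'E'
from cell import *
import cv2,numpy as np
s=state()
for k,v in s.items(): print(k,np.round(v,3).tolist())
for n in ("scene","top","wrist"):
    c=camera(n); cv2.imwrite(f"pics/{n}0.png",c["pixels"]); print(n,c["fov_y"],c["cx"],c["cy"],c["k1"],np.round(c["origin"],4),np.round(c["rotation"],3).tolist())
E
```

```text
pics
t 0.0
joint_positions [-1.357, 0.333, -0.065, 1.461, 0.022, 1.35, -0.089]
joint_vel [-0.0, 0.001, 0.0, 0.001, 0.001, 0.002, 0.002]
joint_torque [-0.001, -62.545, 0.048, -39.161, 0.016, 0.01, 0.0]
ee_pos [0.147, 0.607, 0.238]
tcp_rot [[0.972, -0.0, 0.235], [-0.235, -0.001, 0.972], [0.0, -1.0, -0.001]]
wrist_force [-0.185, -0.115, -0.02]
moment [0.038, -0.04, -0.012]
finger_gap 0.998
scene 54.52304358196279 323.16950930876817 197.49530542598706 -0.02574003390091053 [1.294  0.0751 0.7463] [[-0.106, 0.643, -0.758], [0.994, 0.08, -0.072], [0.014, -0.761, -0.648]]
top 53.525755994080335 319.5633289902773 192.45413764771428 -0.01402097273223801 [0.3847 0.0031 1.0539] [[0.003, -0.99, 0.142], [-1.0, -0.004, -0.006], [0.006, -0.142, -0.99]]
wrist 62.06720883029498 317.99213554888917 202.32864617088097 -0.024291301995075575 [0.0737 0.6237 0.3745] [[0.233, 0.93, 0.285], [0.973, -0.222, -0.069], [-0.001, 0.293, -0.956]]
```

View pics/top0.png

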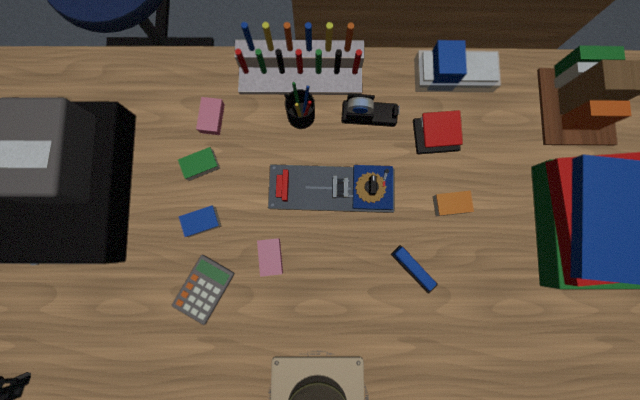

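View pics/scene0.png

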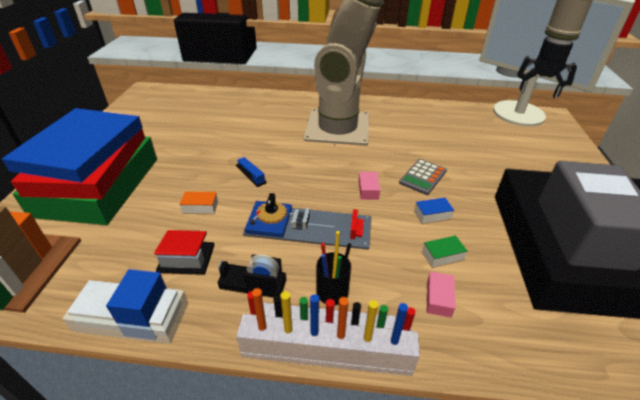

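View pics/wrist0.png

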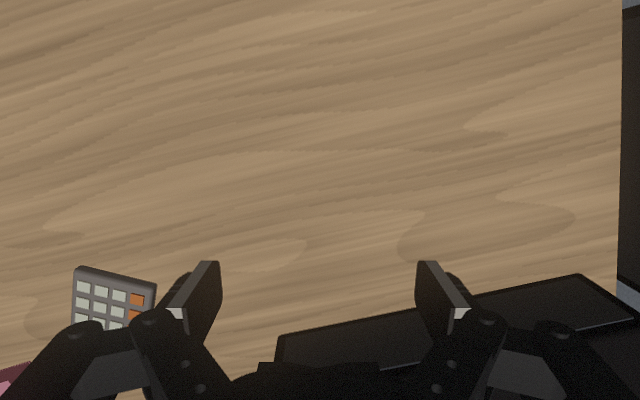

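The top view shows the press with the fence at about (282,186) and the knob at (372,186). The green block is at (198,163), and there are pink decoys at (210,115) and (270,257). Next I'll measure them.

```bash
cat > h.py <<'E'
from cell import *
import cv2,numpy as np
def K(c):
    f=200/np.tan(np.radians(c["fov_y"])/2); return f
def proj(c,P):
    P=np.atleast_2d(P); q=(P-c["origin"])@np.array(c["rotation"]); s=q[:,:2]/q[:,2:]
    r2=(s**2).sum(1,keepdims=True); return s*(1+c["k1"]*r2)*K(c)+[c["cx"],c["cy"]]
def rays(c,px):
    d=(np.atleast_2d(px).astype(float)-[c["cx"],c["cy"]])/K(c); s=d.copy()
    for _ in range(10): s=d/(1+c["k1"]*(s**2).sum(1,keepdims=True))
    return np.c_[s,np.ones(len(s))]@np.array(c["rotation"]).T
def toplane(c,px,z):
    r=rays(c,px); o=np.array(c["origin"]); return o+r*((z-o[2])/r[:,2:])
def mask(c,hlo,hhi,smin=100,vmin=40):
    h=cv2.cvtColor(c["pixels"],cv2.COLOR_BGR2HSV); return cv2.inRange(h,(hlo,smin,vmin),(hhi,255,255))
def blobs(m,amin=30):
    cs,_=cv2.findContours(m,cv2.RETR_EXTERNAL,cv2.CHAIN_APPROX_NONE)
    return sorted([k for k in cs if cv2.contourArea(k)>amin],key=cv2.contourArea,reverse=True)
def crop(c,x0,x1,y0,y1,k,fn):
    cv2.imwrite(fn,cv2.resize(c["pixels"][y0:y1,x0:x1],None,fx=k,fy=k,interpolation=cv2.INTER_CUBIC))
E
python3 - <<'E'
from h import *
for n,z in (("top",.036),("scene",.036)):
    c=camera(n); 
    for b in blobs(mask(c,45,75,90,50)):
        p=toplane(c,b[:,0,:],z)[:,:2].astype(np.float32); r=cv2.minAreaRect(p); print(n,"green",np.round(np.mean(b[:,0],0)),r)
    for b in blobs(mask(c,0,4,150,80)):
        p=toplane(c,b[:,0,:],.048)[:,:2].astype(np.float32); r=cv2.minAreaRect(p); print(n,"red",np.round(np.mean(b[:,0],0)),r)
    for b in blobs(mask(c,100,125,120,30)):
        p=toplane(c,b[:,0,:],.036)[:,:2].astype(np.float32); r=cv2.minAreaRect(p); print(n,"blue",np.round(np.mean(b[:,0],0)),r)
    if n=="top": crop(c,255,410,150,225,5,"pics/top1.png")
    else: crop(c,235,385,180,255,5,"pics/scene1.png")
E
```

```text
top green [197. 162.] ((0.6089373826980591, 0.31862401962280273), (0.05577033758163452, 0.09045491367578506), 22.2492733001709)
top green [602.  52.] ((0.9260357618331909, -0.7834197282791138), (0.12610642611980438, 0.04139561206102371), 89.87609100341797)
top green [582. 274.] ((0.3644176721572876, -0.7126296758651733), (0.20996318757534027, 0.1541246920824051), 89.30038452148438)
top green [213. 272.] ((0.32756149768829346, 0.26714015007019043), (0.07963481545448303, 0.025215959176421165), 60.17283630371094)
top red [442. 128.] ((0.7006814479827881, -0.325099915266037), (0.093498595058918, 0.10081982612609863), 3.5330874919891357)
top red [567. 193.] ((0.5261620283126831, -0.631820559501648), (0.04460453242063522, 0.2054794579744339), 82.7907485961914)
top red [282. 184.] ((0.5492101311683655, 0.09523013234138489), (0.07556364685297012, 0.028240157291293144), 0.8387592434883118)
top red [620. 155.] ((0.631447434425354, -0.7910959720611572), (0.016198791563510895, 0.10857966542243958), 0.39533737301826477)
top red [590. 282.] ((0.3043504059314728, -0.684881865978241), (0.07599060982
[... 4795 characters left out ...]
8, 0.03885778784751892), 40.18946838378906)
scene blue [399. 323.] ((0.8394274711608887, 0.19399933516979218), (0.01616191677749157, 0.09786716848611832), 76.66839599609375)
scene blue [314. 314.] ((0.8366894125938416, 0.020477108657360077), (0.09591260552406311, 0.01954476535320282), 7.451038360595703)
scene blue [261. 271.] ((0.7394055128097534, -0.11730648577213287), (0.04132407158613205, 0.024280868470668793), 85.30895233154297)
scene blue [324. 266.] ((0.7067431211471558, 0.024382861331105232), (0.06960010528564453, 0.011263496242463589), 14.363039016723633)
scene blue [199.   6.] ((-1.4115350246429443, -1.0444787740707397), (0.3419753313064575, 0.028208419680595398), 22.16050148010254)
```

```bash
sleep 1
```

```text
(no output)
```

View pics/top1.png

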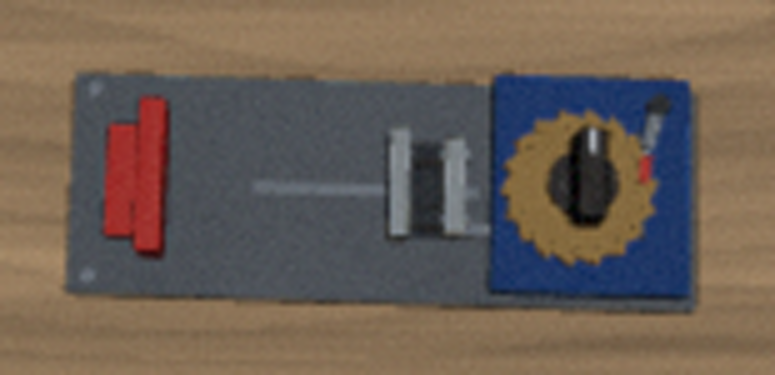

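View pics/scene1.png

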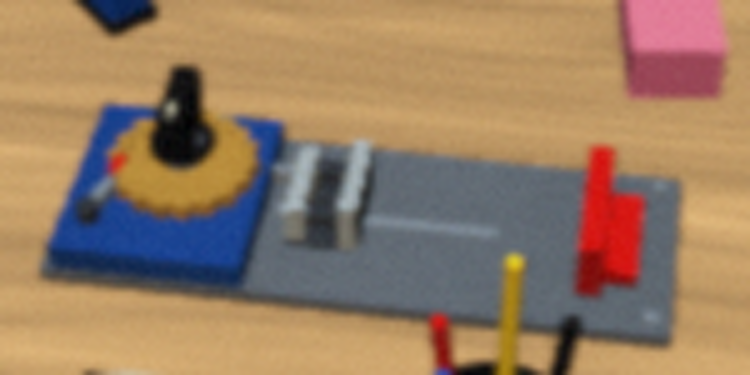

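```bash
python3 -m jog '[[42,0,-39,0],[85,0,-78,0],[127,0,-117,0],[170,0,-156,0],[212,0,-195,0],[255,0,-234,0],[297,0,-273,0],[340,0,-312,0],[382,0,-351,0],[425,0,-390,0],[467,0,-429,0],[467,0,-429,0]]'
python3 - <<'E'
from h import *
s=state(); print(s["ee_pos"],s["joint_positions"],s["t"])
c=camera("wrist"); cv2.imwrite("pics/w1.png",c["pixels"])
import pickle; pickle.dump({n:camera(n) for n in("top","scene","wrist")},open("c1.pkl","wb"))
E
```

```text
t: 1.75
ee_pos: [0.5015, 0.0764, 0.2394]
tcp_rot: [[0.97, 0.001, 0.242], [-0.242, -0.001, 0.97], [0.001, -1.0, -0.001]]
wrist_force: [-0.0, 0.7, 0.3]
finger_gap: 1.002
[0.50148775 0.07642266 0.23940741] [-0.70085717  0.06033701  0.48168257  1.79040947 -0.0275537   1.29731849
  1.11424247] 1.75
```

View pics/w1.png

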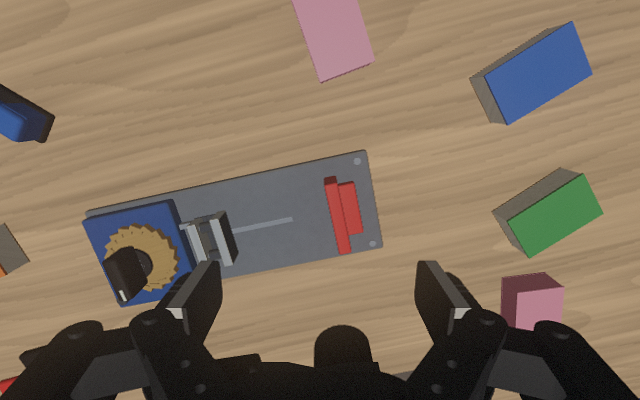

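The wrist view shows the press at an angle: fence at about (338,215), bed corners at (366,151) and (382,246), jaw at (210,240). The green block is at (555,215). I'll zoom in for the edges.

Run:
```python
from h import *
import pickle
C=pickle.load(open("c1.pkl","rb")); c=C["wrist"]
print(np.round(c["origin"],4))
crop(c,70,270,180,310,4,"pics/w1a.png"); crop(c,280,400,140,265,4,"pics/w1b.png"); 
crop(C["top"],255,410,150,225,5,"pics/t1a.png")
for b in blobs(mask(c,45,75,90,50)):
    p=toplane(c,b[:,0,:],.036)[:,:2].astype(np.float32); print("green",np.mean(b[:,0],0),cv2.minAreaRect(p))
b=max(blobs(mask(c,0,6,120,60)),key=lambda k:-abs(k[:,0,0].mean()-340)); print(cv2.boundingRect(b))
```

```text
[0.4267 0.098  0.3751]
green [549.54666667 220.66666667] ((0.6083970665931702, 0.3158983290195465), (0.056992534548044205, 0.09105540812015533), 22.729001998901367)
(319, 179, 39, 79)
```

View pics/w1a.png

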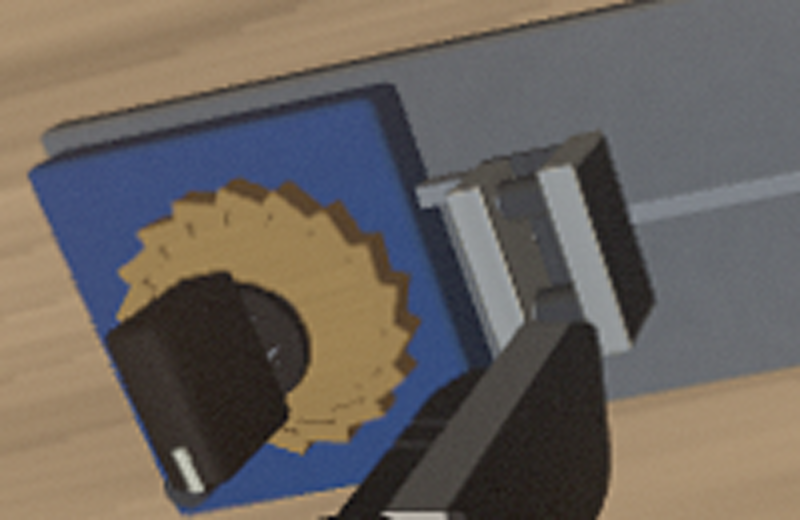

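View pics/w1b.png

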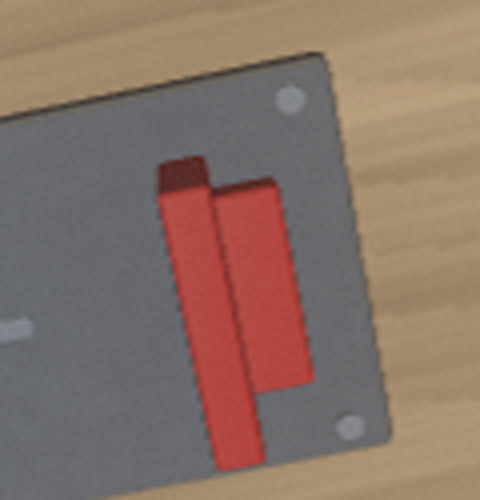

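```bash
cat > m1.py <<'E'
from h import *
import pickle
C=pickle.load(open("c1.pkl","rb")); c=C["wrist"]; t=C["top"]
def up(P,x0,y0,k): return (np.array(P,float)+.5)/k-.5+[x0,y0]
W=lambda P,z:np.round(toplane(c,P,z)[:,:2]*1000,1)
print("fence face top",F:=W(up([(160,190),(218,470)],280,140,4),.048).tolist())
print("bed end corners",B:=W(up([(326,55),(388,440)],280,140,4),.012).tolist())
print("bed -x edge",W(up([(45,133),(640,2)],70,180,4),.012).tolist())
print("housing",W(up([(32,172),(385,97),(185,512)],70,180,4),.04).tolist())
J=W(up([(572,162),(635,345)],70,180,4),.045); print("jaw face",J.tolist())
print("bar top",W(up([(108,340),(225,272),(288,410),(172,492)],70,180,4),.091).tolist())
T=lambda P,z:np.round(toplane(t,up(P,255,150,5),z)[:,:2]*1000,1).tolist()
print("top: bed",T([(77,73),(66,291),(693,310)],.012)," fence face top",T([(166,97),(163,256)],.048),"jaw face",T([(388,130),(386,236)],.045))
print("top knob",T([(590,127),(588,222)],.091))
E
python3 m1.py
```

```text
fence face top [[508.8, 80.3], [588.7, 77.6]]
bed end corners [[491.3, 131.3], [608.7, 126.9]]
bed -x edge [[483.1, -199.9], [486.5, -17.9]]
housing [[488.3, -185.4], [490.7, -83.0], [597.7, -188.2]]
jaw face [[518.3, -38.3], [573.5, -38.7]]
bar top [[522.8, -143.2], [512.7, -108.2], [550.5, -107.8], [565.5, -145.5]]
top: bed [[610.0, 130.3], [492.6, 133.6], [483.7, -197.4]]  fence face top [[589.7, 79.6], [507.0, 80.0]] jaw face [[573.4, -35.2], [518.1, -34.1]]
top knob [[566.7, -133.3], [519.3, -131.6]]
```

View pics/t1a.png

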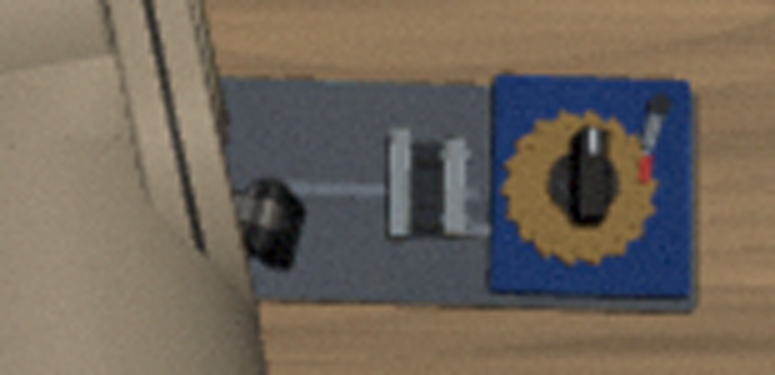

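```bash
python3 -m jog '[[9,10,52,0.17],[18,30,104,0.35],[28,50,156,0.53],[37,70,208,0.71],[46,90,259,0.89],[46,90,259,0.932],[46,90,259,0.932]]'
python3 - <<'E'
from h import *
s=state(); print(s["ee_pos"],s["joint_positions"],s["t"],s["wrist_force"],s["moment"])
c=camera("wrist"); cv2.imwrite("pics/w2.png",c["pixels"])
for b in blobs(mask(c,45,75,90,50)):
    p=toplane(c,b[:,0,:],.036)[:,:2].astype(np.float32); print("green",np.mean(b[:,0],0),cv2.minAreaRect(p))
E
```

```text
t: 2.82
ee_pos: [0.6044, 0.3234, 0.1485]
tcp_rot: [[0.394, -0.001, 0.919], [-0.919, -0.001, 0.394], [0.0, -1.0, -0.001]]
wrist_force: [0.5, -0.7, 0.6]
finger_gap: 0.997
[0.60437591 0.3233715  0.14852715] [-0.885566    0.55374429  0.47288898  1.41453163 -0.2564635   1.23570878
  0.01600129] 2.825 [ 0.51554192 -0.67582368  0.58554905] [-0.03595443  0.03467892 -0.0140846 ]
green [319.50561798 206.83426966] ((0.6085188984870911, 0.31487762928009033), (0.05535784363746643, 0.09126223623752594), 22.5921573638916)
green [  3.8   101.975] ((0.363598495721817, 0.3015441596508026), (0.007480268366634846, 0.02395249903202057), 8.175877571105957)
```

View pics/w2.png

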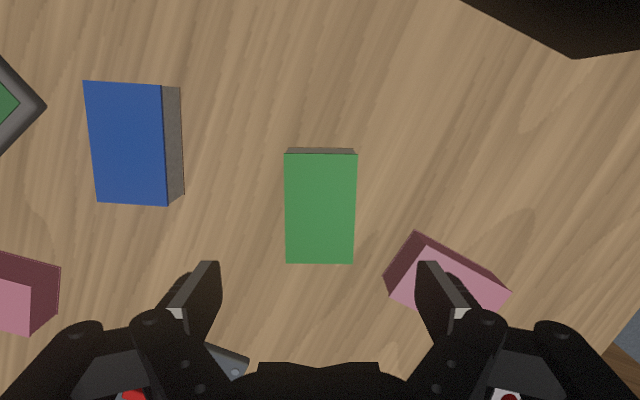

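```bash
python3 -m jog '[[3,40,1,0],[3,80,1,0],[3,110,1,0],[3,120,1,0],[3,120,1,0]]' 70
python3 - <<'E'
from h import *
s=state(); print(s["ee_pos"],s["t"],s["wrist_force"],s["finger_gap"])
c=camera("wrist"); cv2.imwrite("pics/w3.png",c["pixels"])
c=camera("scene"); crop(c,380,520,180,300,5,"pics/s3.png")
E
```

```text
t: 3.5
ee_pos: [0.6076, 0.3196, 0.03]
tcp_rot: [[0.391, 0.0, 0.92], [-0.92, 0.001, 0.391], [-0.0, -1.0, 0.0]]
wrist_force: [0.1, -0.1, -0.0]
finger_gap: 0.818
[0.6076012  0.31961586 0.03004049] 3.5 [ 0.14743231 -0.14771406 -0.03354414] 0.8178110207512037
```

View pics/w3.png

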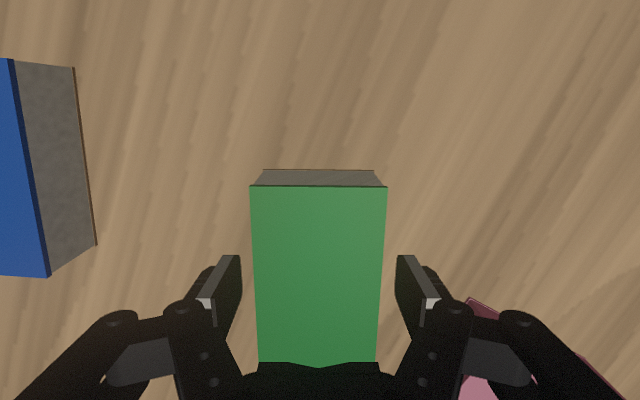

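View pics/s3.png

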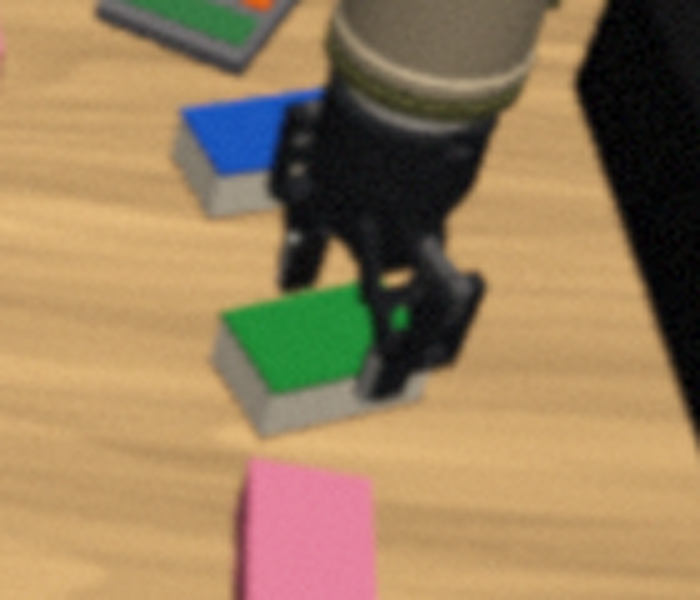

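Run:
```python
from h import *
s=state();c=camera("scene");R=s["tcp_rot"];p=s["ee_pos"]
for dz in (38,-38):
  for ah in(0,8,20):
    q=p+R@np.array([0,ah,dz])/1000; print(dz,ah,np.round(q,3),(proj(c,q)-[380,180])*5)
v=np.array([-.385,.923,0]);u=np.array([.923,.385,0]);B=np.array([.6095,.3168,0])
for a in(-45,45):
  for z in(0,.036): print("block",a,z,(proj(c,B+u*.0275+v*a/1000+[0,0,z])-[380,180])*5)
```

```text
38 0 [0.643 0.335 0.031] [[370.00725835 389.333892  ]]
38 8 [0.643 0.335 0.023] [[366.20206063 400.18576342]]
38 20 [0.643 0.335 0.011] [[360.56987347 416.24067622]]
-38 0 [0.573 0.305 0.031] [[291.11236757 280.80638271]]
-38 8 [0.573 0.305 0.023] [[287.93098241 291.63455615]]
-38 20 [0.573 0.305 0.011] [[283.21844801 307.66722237]]
block -45 0 [[257.26914823 436.01300484]]
block -45 0.036 [[271.93877617 387.85238137]]
block 45 0 [[416.32032721 397.28073006]]
block 45 0.036 [[434.52501005 349.23613708]]
```

```bash
python3 -m jog '[[0,8,0,0],[0,13,0,0],[0,13,0,0]]' 70; python3 -m jog '[[0,0,0,0],[0,0,0,0],[0,0,0,0],[0,0,0,0],[0,0,0,0]]' 40 40;  python3 -m jog '[[0,-30,0,0],[0,-60,0,0],[0,-90,0,0],[0,-90,0,0]]'
python3 - <<'E'
from h import *
s=state(); print(s["ee_pos"],s["t"],s["wrist_force"],s["moment"],s["finger_gap"],s["joint_positions"])
c=camera("wrist"); cv2.imwrite("pics/w4.png",c["pixels"])
E
```

```text
t: 4.03
ee_pos: [0.6071, 0.3195, 0.0157]
tcp_rot: [[0.391, -0.001, 0.92], [-0.92, -0.0, 0.391], [0.0, -1.0, -0.001]]
wrist_force: [0.4, 0.1, -0.1]
finger_gap: 0.818
t: 4.65
ee_pos: [0.6077, 0.3197, 0.0165]
tcp_rot: [[0.391, 0.0, 0.92], [-0.92, 0.0, 0.391], [-0.0, -1.0, 0.0]]
wrist_force: [-0.4, -0.4, 1.7]
finger_gap: 0.639
t: 5.15
ee_pos: [0.6086, 0.3202, 0.1086]
tcp_rot: [[0.391, 0.003, 0.92], [-0.92, 0.002, 0.391], [-0.001, -1.0, 0.004]]
wrist_force: [-0.2, 0.1, -2.0]
finger_gap: 0.64
[0.60864451 0.32017034 0.10857566] 5.15 [-0.16220864  0.14373213 -2.00814987] [0.03780843 0.00166911 0.00186537] 0.6397006433595109 [-0.8730235   0.58984614  0.46284352  1.45024946 -0.27466537  1.16182502
  0.03268479]
```

View pics/w4.png

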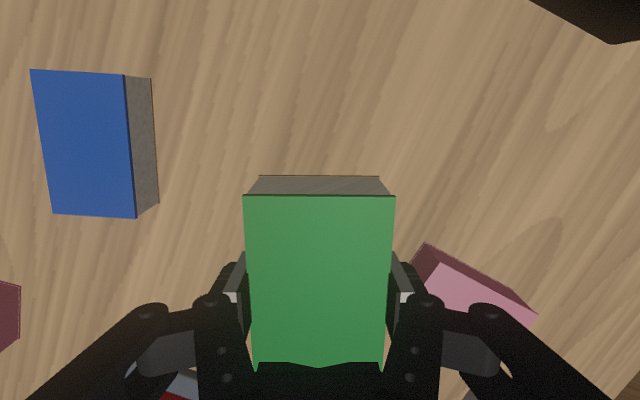

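The block is held at 55 mm opening with about 2 N of weight, and its leading edge is at row 195, columns 243–395. Next is where it sits in the tool frame.

Run:
```python
from h import *
s=state();c=camera("wrist");R=s["tcp_rot"];p=s["ee_pos"]
P=toplane(c,[(243.5,195.5),(394.5,195.5),(256,330),(384,330)],p[2]+.0195)
print(np.round((P-p)@R*1000,1))
# target in press frame
yaw=np.radians(-1.5);u=np.array([np.cos(yaw),np.sin(yaw)]);v=np.array([-u[1],u[0]]);F=np.array([.5486,.0794])
for d in(45,55,60): print(d,F-v*d/1000)
print("jaw yaw deg",np.degrees(np.arctan2(R[1,2],R[0,2])))
```

```text
[[-40.6 -19.5 -27.8]
 [-40.7 -19.5  27.3]
 [ 17.7 -19.5 -26.4]
 [ 17.6 -19.5  27. ]]
45 [0.54742204 0.03441542]
55 [0.54716027 0.02441885]
60 [0.54702938 0.01942056]
jaw yaw deg 23.034351094207906
```

```bash
python3 -m jog '[[40,0,-28,0.07],[81,0,-57,0.14],[121,0,-85,0.21],[162,0,-114,0.28],[202,0,-142,0.36],[242,0,-170,0.428],[242,0,-170,0.428],[242,0,-170,0.428]]'
python3 - <<'E'
from h import *
s=state(); p=s["ee_pos"];R=s["tcp_rot"];print(p,s["t"],s["wrist_force"],np.degrees(np.arctan2(R[1,2],R[0,2])))
c=camera("wrist"); cv2.imwrite("pics/w5.png",c["pixels"])
E
```

```text
t: 6.25
ee_pos: [0.5452, 0.031, 0.1053]
tcp_rot: [[-0.025, -0.001, 1.0], [-1.0, 0.0, -0.025], [-0.0, -1.0, -0.001]]
wrist_force: [0.4, 0.5, -0.9]
finger_gap: 0.635
[0.54521986 0.03104201 0.10534108] 6.25 [ 0.43108375  0.49474439 -0.92587009] -1.446148727167641
```

View pics/w5.png

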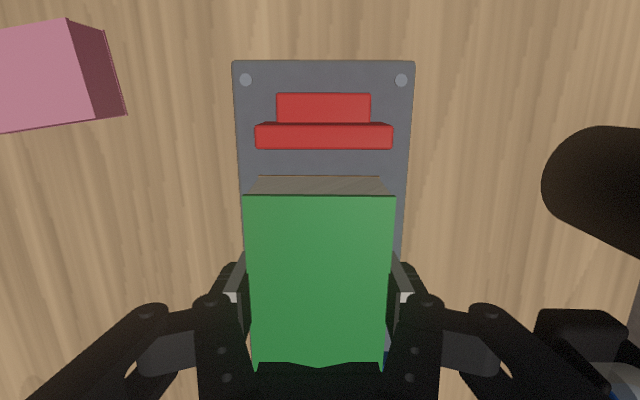

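The fence, with its face's top edge at row 149, columns 256–392, is now seen head-on ahead of the block. I'll work out the lateral offset and gap from this one image.

Run:
```python
from h import *
s=state(); p=s["ee_pos"];R=s["tcp_rot"]
c=camera("wrist"); crop(c,225,425,50,210,4,"pics/w5a.png")
b=max(blobs(mask(c,0,6,120,60)),key=cv2.contourArea)[:,0,:]; print("red bbox",b.min(0),b.max(0))
# face edge: lowest red px per column
cols=range(b[:,0].min()+6,b[:,0].max()-5); rows=[b[b[:,0]==k][:,1].max()+.5 for k in cols]
print(np.polyfit(list(cols),rows,1))
```

```text
red bbox [254  94] [392 150]
[2.32002250e-03 1.48805751e+02]
```

View pics/w5a.png

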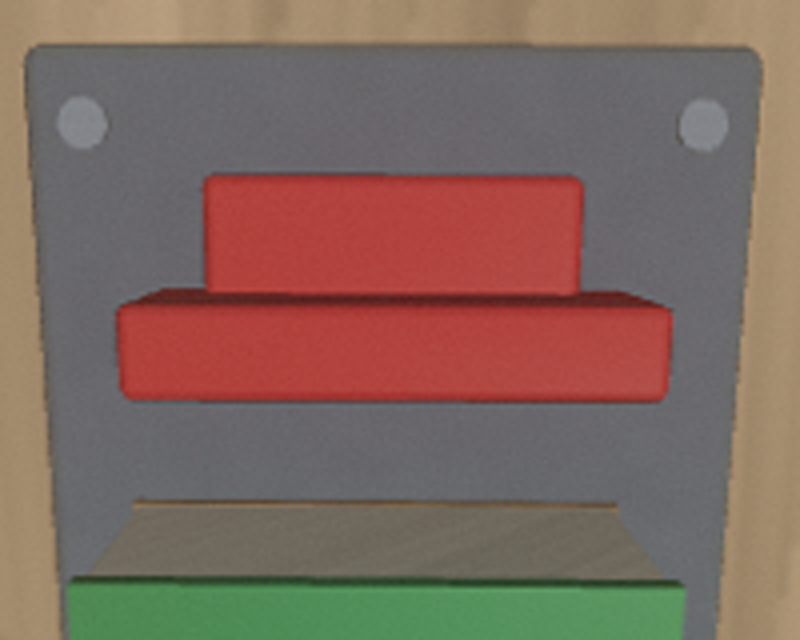

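Run:
```python
from h import *
s=state(); p=s["ee_pos"];R=s["tcp_rot"];c=camera("wrist")
up=lambda P:(np.array(P,float)+.5)/4-.5+[225,50]
f=lambda P,z:np.round((toplane(c,up(P),z)-p)@R*1000,1).tolist()
print("fence edge",f([(121,403),(669,405)],.048))
print("bed corners",f([(25,45),(763,48)],.012), "bolts",f([(82,123),(704,125)],.0125))
print("block top edge",f([(69,578),(685,584)],p[2]+.0195),"block bottom edge",f([(133,501),(618,506)],p[2]-.0165))
```

```text
fence edge [[-45.8, 57.6, -36.8], [-45.7, 57.6, 42.9]]
bed corners [[-98.2, 93.7, -56.2], [-98.0, 93.5, 62.4]] bolts [[-86.3, 93.2, -47.6], [-86.2, 93.1, 53.6]]
block top edge [[-40.9, -19.5, -27.9], [-40.5, -19.5, 28.2]] block bottom edge [[-40.2, 16.5, -28.3], [-39.7, 16.5, 28.5]]
```

```bash
python3 -m jog '[[4,0,3,0],[4,25,3,0],[4,50,3,0],[4,66,3,0],[4,73,3,0],[4,73,3,0]]'; python3 -m jog '[[0,1,0,0],[0,2,0,0],[0,2,0,0]]'; python3 -m jog '[[0,1,0,0],[0,1,0,0]]'
python3 - <<'E'
from h import *
s=state(); p=s["ee_pos"];R=s["tcp_rot"];print(p,s["t"],s["wrist_force"],np.degrees(np.arctan2(R[1,2],R[0,2])))
c=camera("wrist"); crop(c,205,435,50,210,3,"pics/w6.png")
c=camera("scene"); crop(c,235,385,150,255,5,"pics/s6.png")
E
```

```text
t: 7.15
ee_pos: [0.5488, 0.0263, 0.0333]
tcp_rot: [[-0.026, -0.0, 1.0], [-1.0, -0.0, -0.026], [0.0, -1.0, -0.0]]
wrist_force: [0.3, 0.1, -1.3]
finger_gap: 0.639
t: 7.52
ee_pos: [0.5488, 0.0264, 0.0315]
tcp_rot: [[-0.026, 0.0, 1.0], [-1.0, 0.0, -0.026], [-0.0, -1.0, 0.0]]
wrist_force: [0.8, -0.4, -0.8]
finger_gap: 0.633
t: 7.78
ee_pos: [0.5486, 0.0263, 0.0303]
tcp_rot: [[-0.026, -0.0, 1.0], [-1.0, 0.0, -0.026], [-0.0, -1.0, -0.0]]
wrist_force: [-0.4, 0.3, -1.2]
finger_gap: 0.634
[0.54858758 0.02634174 0.0302513 ] 7.775 [-0.41463324  0.25769993 -1.17261094] -1.4873711020004918
```

View pics/w6.png

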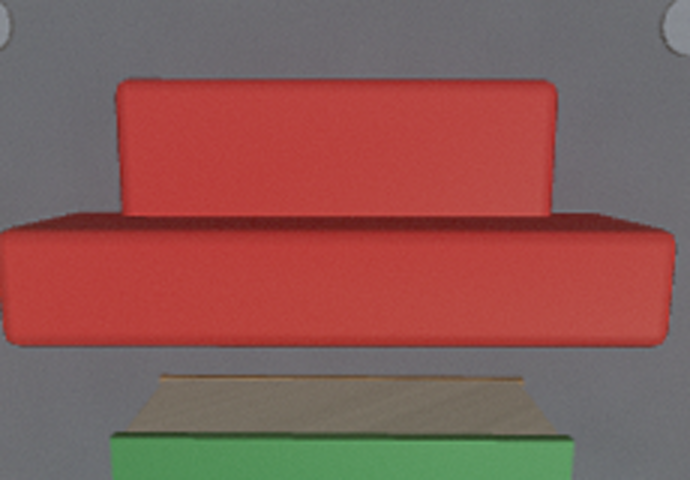

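View pics/s6.png

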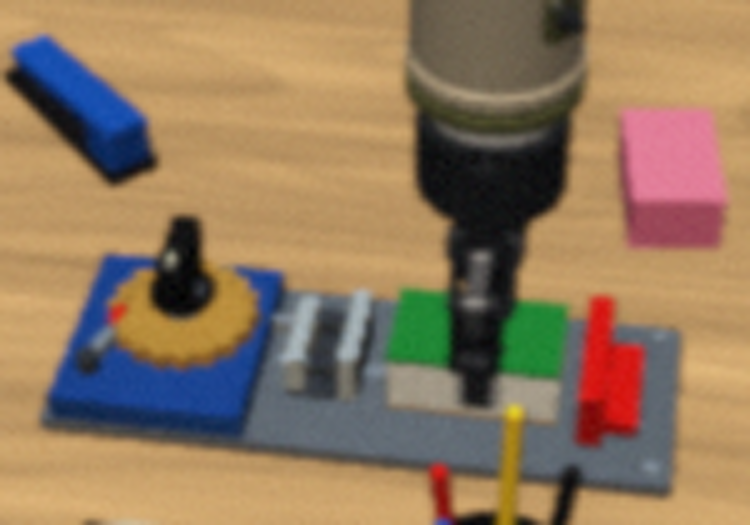

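```bash
python3 -m jog '[[0,1,-0.7,0],[0,1,-0.7,0]]'; python3 -m jog '[[0,0.7,0,0],[0,0.7,0,0]]'; python3 -m jog '[[-4,0,0,0],[-7,0,0,0],[-8,0,0,0],[-8,0,0,0]]'; python3 -m jog '[[-0.7,0,0,0],[-1,0,0,0]]'
```

```text
t: 8.12
ee_pos: [0.5478, 0.0264, 0.0292]
tcp_rot: [[-0.026, -0.0, 1.0], [-1.0, 0.0, -0.026], [-0.0, -1.0, -0.0]]
wrist_force: [-0.4, 0.0, -1.6]
finger_gap: 0.636
t: 8.38
ee_pos: [0.5479, 0.0264, 0.0285]
tcp_rot: [[-0.026, -0.0, 1.0], [-1.0, 0.0, -0.026], [-0.0, -1.0, -0.0]]
wrist_force: [-0.6, 0.5, -0.6]
finger_gap: 0.634
t: 8.88
ee_pos: [0.5482, 0.0344, 0.0286]
tcp_rot: [[-0.026, 0.0, 1.0], [-1.0, 0.0, -0.026], [-0.0, -1.0, 0.0]]
wrist_force: [-0.2, 0.1, -2.4]
finger_gap: 0.638
t: 9.12
ee_pos: [0.5482, 0.0353, 0.0286]
tcp_rot: [[-0.026, 0.0, 1.0], [-1.0, 0.0, -0.026], [-0.0, -1.0, 0.0]]
wrist_force: [-0.2, 0.8, -1.4]
finger_gap: 0.637
```

```bash
for i in 1 ; do python3 -m jog '[[-0.7,0,0,0],[-0.7,0,0,0]]'; done; python3 -m jog '[[-0.7,0,0,0],[-0.7,0,0,0]]' | grep -E "ee_pos|force"; python3 -c "
from h import *
c=camera('wrist'); crop(c,205,435,50,210,3,'pics/w7.png')"
```

```text
t: 9.38
ee_pos: [0.5482, 0.0361, 0.0286]
tcp_rot: [[-0.026, 0.0, 1.0], [-1.0, 0.0, -0.026], [-0.0, -1.0, 0.0]]
wrist_force: [-0.1, 0.9, -1.7]
finger_gap: 0.635
ee_pos: [0.5482, 0.0368, 0.0286]
wrist_force: [0.4, -0.9, -1.7]
```

View pics/w7.png

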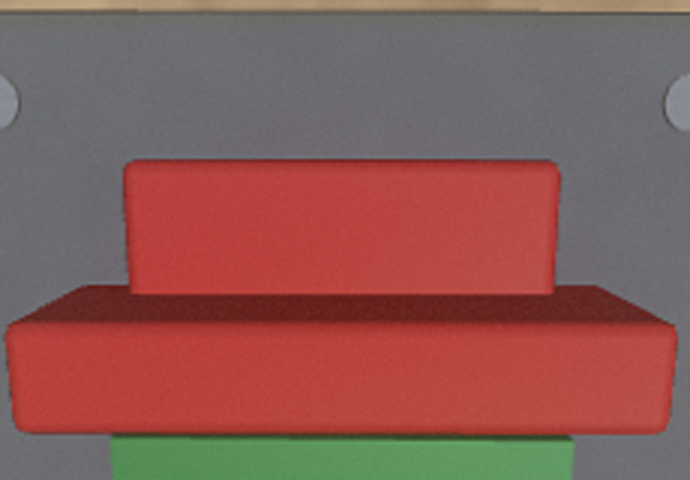

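The block is centred, with the slab's mid at 343 against the block's 342.5, and nearly touching. A few finer steps remain.

```bash
for i in 1; do python3 -m jog '[[-0.5,0,0,0],[-0.5,0,0,0]]' | grep -E "ee_pos|force"; python3 -m jog '[[-0.5,0,0,0],[-0.5,0,0,0]]' | grep -E "ee_pos|force"; done
```

```text
ee_pos: [0.5482, 0.037, 0.0286]
wrist_force: [-0.7, -1.0, -1.5]
ee_pos: [0.5482, 0.0371, 0.0286]
wrist_force: [-0.4, -4.5, 0.4]
```

```bash
python3 -m jog '[[0,0,0,0],[0,0,0,0],[0,0,0,0],[0,0,0,0]]' 75 | grep -E "t:|ee_pos|force|gap"; python3 -m jog '[[0,-20,0,0],[0,-50,0,0],[0,-90,0,0],[0,-130,0,0],[0,-130,0,0]]' | grep -E "t:|ee_pos|force|gap"
python3 - <<'E'
from h import *
s=state(); p=s["ee_pos"];R=s["tcp_rot"];print(p,s["t"],s["joint_positions"])
c=camera("wrist"); cv2.imwrite("pics/w8.png",c["pixels"])
E
```

```text
t: 10.68
ee_pos: [0.5483, 0.038, 0.0286]
tcp_rot: [[-0.026, 0.0, 1.0], [-1.0, 0.0, -0.026], [-0.0, -1.0, 0.0]]
wrist_force: [0.8, -0.5, 0.7]
finger_gap: 0.882
t: 11.3
ee_pos: [0.5502, 0.0377, 0.1629]
tcp_rot: [[-0.026, 0.006, 1.0], [-1.0, 0.002, -0.027], [-0.002, -1.0, 0.006]]
wrist_force: [0.1, -0.8, -0.9]
finger_gap: 0.878
[0.5501977  0.03767631 0.16285755] 11.3 [-0.74417164  0.25580716  0.68924547  1.79346777 -0.17931948  1.14866202
 -0.02451074]
```

View pics/w8.png

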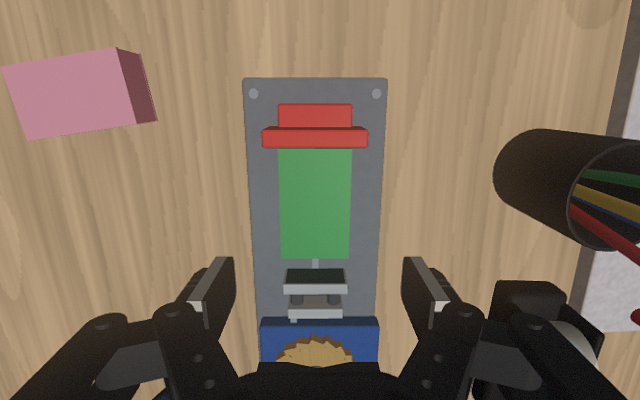

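The block sits square against the fence: slab mid at 315, block mid at 315.5, and no visible gap at row 148. Next is the gap from jaw to block.

Run:
```python
from h import *
s=state(); p=s["ee_pos"];R=s["tcp_rot"];c=camera("wrist"); crop(c,240,390,120,330,4,"pics/w8a.png")
f=lambda P,z:np.round(toplane(c,P,z)*1000,1)[:,:2].tolist()
print("fence",f([(262,147.5),(367,147.5)],.048)); print("block back",f([(281,259),(350,259)],.048)); print("jaw",f([(284,283),(347,283)],.045))
```

```text
fence [[508.8, 79.1], [587.1, 77.2]]
block back [[517.7, -12.8], [574.7, -14.3]]
jaw [[518.6, -37.0], [572.5, -38.4]]
```

View pics/w8a.png

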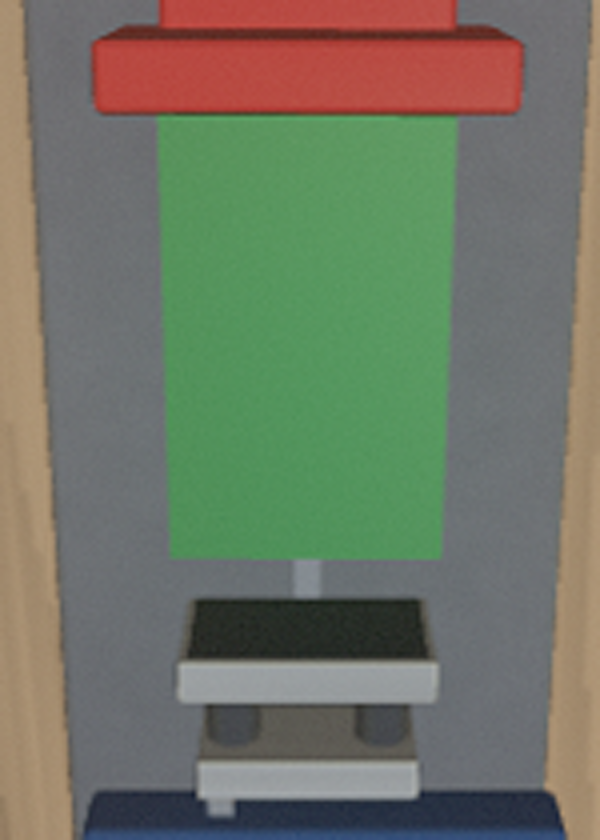

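```bash
python3 -m jog '[[20,0,0,-0.17],[40,0,0,-0.34],[60,0,0,-0.51],[80,0,0,-0.68],[100,0,0,-0.85],[120,0,-1,-1.02],[140,0,-2,-1.19],[160,0,-3,-1.36],[174,0,-3,-1.50],[174,0,-3,-1.571],[174,0,-3,-1.571]]'
python3 - <<'E'
from h import *
s=state(); p=s["ee_pos"];R=s["tcp_rot"];print(p,s["t"],s["joint_positions"],s["moment"])
c=camera("wrist"); cv2.imwrite("pics/w9.png",c["pixels"])
E
```

```text
t: 12.78
ee_pos: [0.54, -0.1362, 0.1577]
tcp_rot: [[1.0, -0.002, 0.027], [-0.027, 0.0, 1.0], [-0.002, -1.0, 0.0]]
wrist_force: [0.5, 0.0, 0.8]
finger_gap: 0.876
[ 0.54004435 -0.13621474  0.15772414] 12.775 [-0.30945008  0.26412088  0.55357799  1.77306434 -0.1507988   1.14847955
  1.83487441] [ 0.00383845  0.0159057  -0.04197942]
```

View pics/w9.png

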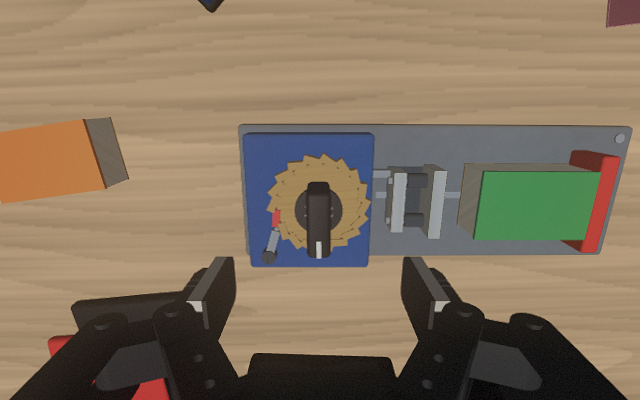

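Run:
```python
from h import *
s=state(); p=s["ee_pos"];R=s["tcp_rot"];c=camera("wrist"); crop(c,235,470,115,275,3,"pics/w9a.png")
h=cv2.cvtColor(c["pixels"],cv2.COLOR_BGR2HSV); m=cv2.inRange(h[115:275,250:385],(12,90,60),(28,255,255))
b=blobs(m)[0][:,0,:]+[250,115]; P=toplane(c,b,.045)[:,:2].astype(np.float32)
ce,r=cv2.minEnclosingCircle(P); print("wheel",ce,r, "tool",(np.r_[ce,.045]-p)@R*1000)
hull=cv2.convexHull(P)[:,0]; A=np.c_[2*hull,np.ones(len(hull))]; x=np.linalg.lstsq(A,(hull**2).sum(1),rcond=None)[0]; print("fit",x[:2],np.sqrt(x[2]+x[0]**2+x[1]**2))
```

```text
wheel (0.5433052182197571, -0.1370326578617096) 0.04110081121325493 tool [  3.30263315 112.85870491  -0.94934386]
fit [ 0.54308967 -0.13709   ] 0.040447203921467764
```

View pics/w9a.png

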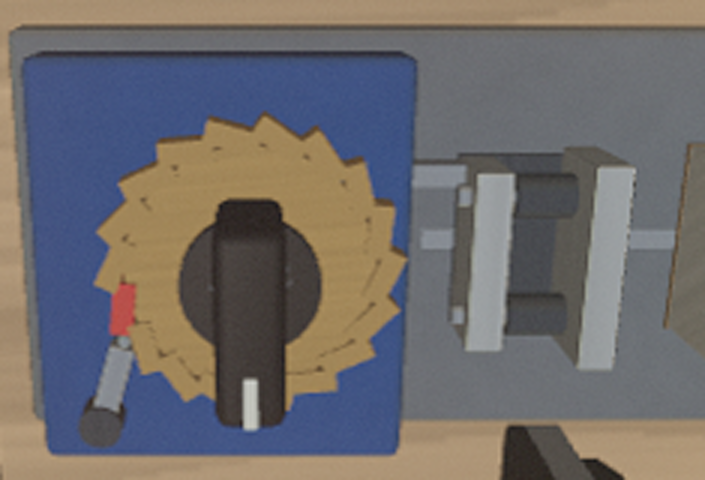

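```bash
python3 -m jog '[[3.2,0,-0.9,0],[3.2,0,-0.9,0],[3.2,30,-0.9,0],[3.2,55,-0.9,0],[3.2,70,-0.9,0],[3.2,78,-0.9,0],[3.2,78,-0.9,0]]' 50
python3 - <<'E'
from h import *
s=state(); p=s["ee_pos"];R=s["tcp_rot"];print(p,s["t"],s["moment"])
c=camera("wrist"); cv2.imwrite("pics/w10.png",c["pixels"])
c=camera("scene"); crop(c,235,385,150,255,5,"pics/s10.png")
E
```

```text
t: 13.75
ee_pos: [0.5439, -0.1371, 0.0806]
tcp_rot: [[1.0, -0.0, 0.026], [-0.026, 0.0, 1.0], [-0.0, -1.0, 0.0]]
wrist_force: [-1.1, 0.4, 0.1]
finger_gap: 0.588
[ 0.54391551 -0.13714857  0.0805605 ] 13.75 [ 0.00114437 -0.03484197 -0.03081566]
```

View pics/w10.png

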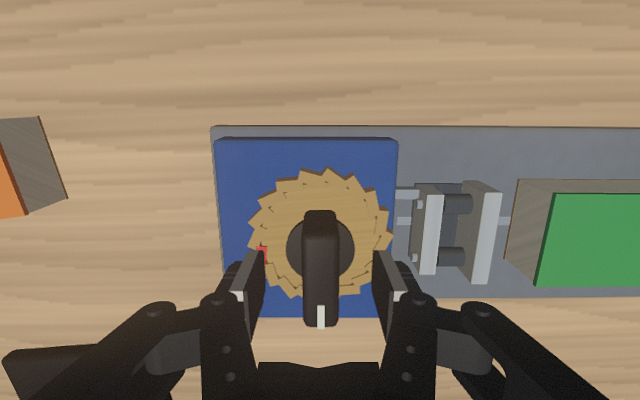

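View pics/s10.png

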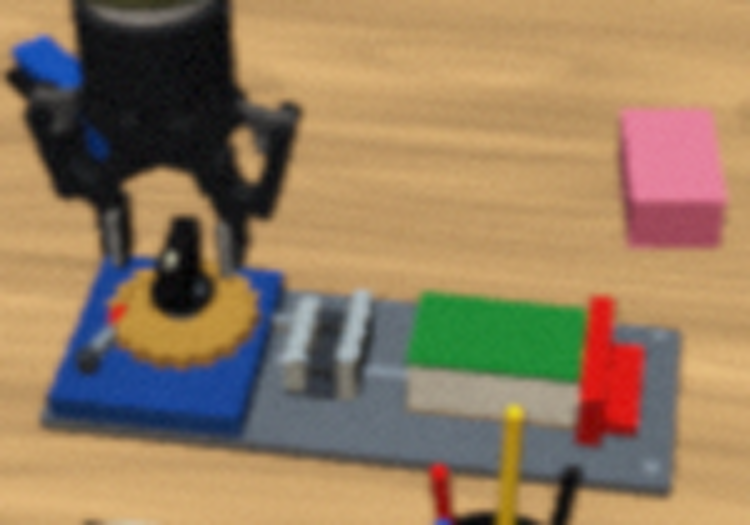

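The knob bar at (320,270) is centred between the fingers, and the jaw and block are in view. I'll grip it.

```bash
python3 -m jog '[[0,0,0,0],[0,0,0,0],[0,0,0,0],[0,0,0,0],[0,0,0,0]]' 5 60
python3 - <<'E'
from h import *
s=state(); print(s["ee_pos"],s["wrist_force"],s["moment"])
c=camera("scene"); crop(c,235,385,150,255,5,"pics/s11.png")
E
```

```text
t: 14.48
ee_pos: [0.5443, -0.1363, 0.0813]
tcp_rot: [[1.0, 0.001, 0.025], [-0.025, 0.001, 1.0], [0.001, -1.0, 0.001]]
wrist_force: [-1.2, 2.0, 5.7]
finger_gap: 0.169
[ 0.5442946  -0.1363235   0.08133089] [-1.20461558  2.0064143   5.73109525] [0.62120047 0.48708121 0.08426937]
```

View pics/s11.png

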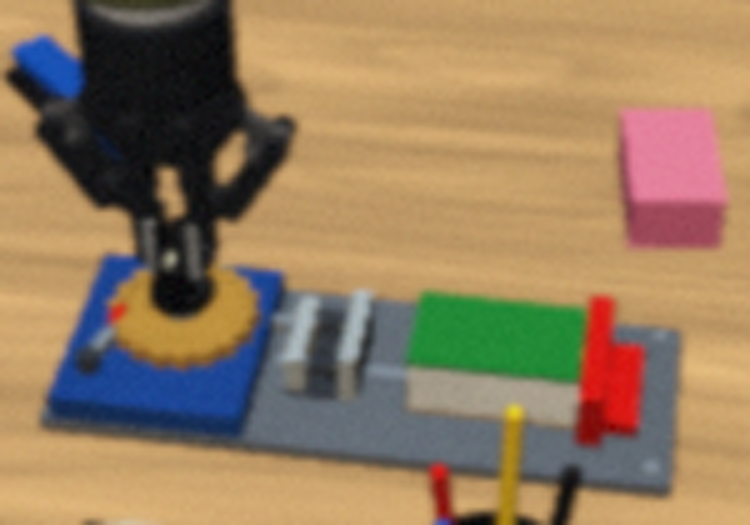

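```bash
python3 -m jog '[[-0.8,0,-0.5,0],[-0.8,-4,-0.5,0],[-0.8,-4,-0.5,0]]' 26; python3 -m jog '[[0,0,0,0],[0,0,0,0],[0,0,0,0],[0,0,0,0]]' 5 60
python3 - <<'E'
from h import *
s=state(); R=s["tcp_rot"];print(s["ee_pos"],s["wrist_force"],s["moment"],np.degrees(np.arctan2(R[1,2],R[0,2])))
E
```

```text
t: 14.9
ee_pos: [0.5433, -0.1378, 0.085]
tcp_rot: [[1.0, 0.001, 0.026], [-0.026, -0.0, 1.0], [0.001, -1.0, -0.0]]
wrist_force: [-0.7, 0.3, 0.2]
finger_gap: 0.299
t: 15.4
ee_pos: [0.5433, -0.1363, 0.0851]
tcp_rot: [[1.0, 0.0, 0.025], [-0.025, 0.002, 1.0], [0.0, -1.0, 0.002]]
wrist_force: [-2.7, 5.0, 7.7]
finger_gap: 0.166
[ 0.5433288  -0.13630607  0.08508757] [-2.6796206   4.97707597  7.74203118] [0.97594618 0.73213584 0.05677162] 88.58430116359531
```

```bash
cat > st.py <<'E'
from h import *
s=state(); R=s["tcp_rot"]; y=np.degrees(np.arctan2(R[1,2],R[0,2])); print("wound",round(np.radians(88.58-y)%(2*np.pi),3),"M",np.round(s["moment"],3),"F",np.round(s["wrist_force"],1),"p",np.round(s["ee_pos"],4),"gap",round(s["finger_gap"],3),"q7",round(s["joint_positions"][6],2),"t",s["t"])
E
python3 -m jog '[[0,-0.8,1.2,0],[0,-0.8,1.2,0.08],[0,-0.8,1.2,0.16],[0,-0.8,1.2,0.24],[0,-0.8,1.2,0.24]]' >/dev/null; python3 st.py; python3 -m jog '[[0,0,0,0.08],[0,0,0,0.16],[0,0,0,0.20],[0,0,0,0.20]]' >/dev/null; python3 st.py;python3 -c "
from h import *
c=camera('wrist'); cv2.imwrite('pics/w12.png',c['pixels'])"
```

```text
wound 0.24 M [ 0.155 -0.525  0.043] F [ 1.9  1.3 -3.3] p [ 0.5433 -0.1362  0.0852] gap 0.166 q7 1.66 t 16.025
wound 0.439 M [ 0.232 -0.884  0.021] F [ 4.5  2.2 -6.7] p [ 0.5433 -0.1361  0.0852] gap 0.171 q7 1.47 t 16.525
```

View pics/w12.png

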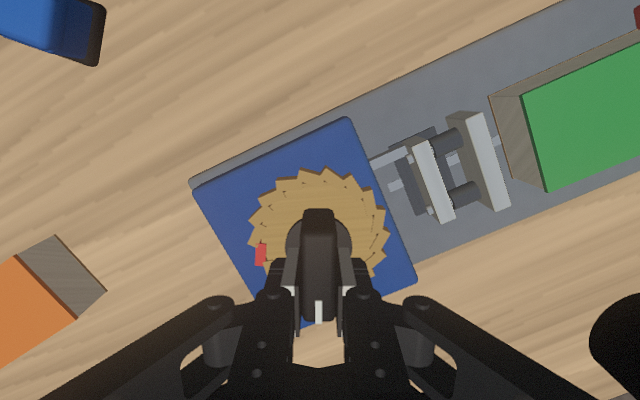

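```bash
python3 -m jog '[[0.9,0.4,0.4,0.08],[0.9,0.4,0.4,0.16],[0.9,0.4,0.4,0.24],[0.9,0.4,0.4,0.32],[0.9,0.4,0.4,0.32]]' >/dev/null; python3 st.py; python3 -m jog '[[0,0,0,0.08],[0,0,0,0.16],[0,0,0,0.24],[0,0,0,0.32],[0,0,0,0.32]]'>/dev/null; python3 st.py; python3 -c "
from h import *
c=camera('wrist'); cv2.imwrite('pics/w13.png',c['pixels'])"
```

```text
wound 0.759 M [0.738 0.962 0.031] F [-4.3  4.2  5.9] p [ 0.5434 -0.1361  0.0851] gap 0.171 q7 1.18 t 17.2
wound 1.079 M [0.781 0.911 0.063] F [-5.   3.9  5.5] p [ 0.5435 -0.1361  0.0851] gap 0.167 q7 0.89 t 17.825
```

View pics/w13.png

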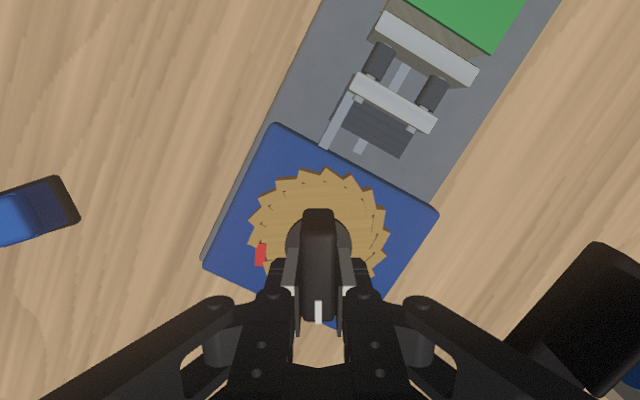

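```bash
cat > gap.py <<'E'
from h import *
import sys
c=camera("wrist"); crop(c,320,540,0,150,3,sys.argv[1])
E
python3 gap.py pics/w13a.png
```

```text
(no output)
```

View pics/w13a.png

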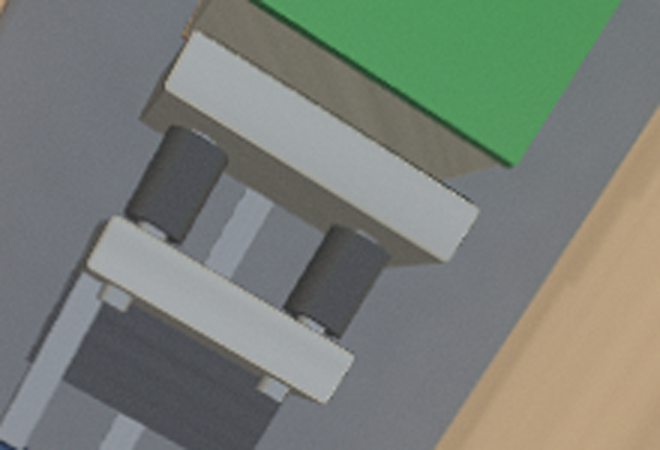

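```bash
cat > g2.py <<'E'
from h import *
c=camera("wrist")
def gap(J,B,Rr,x0=320,y0=0,k=3):
    up=lambda P:(np.array(P,float)+.5)/k-.5+[x0,y0]
    v=np.array([.026,.9997])
    j=toplane(c,up(J),.045)[:,:2]@v*1000; b=toplane(c,up(B),.048)[:,:2]@v*1000; r=toplane(c,up(Rr),.045)[:,:2]@v*1000
    print("jaw",j,"block",b,"rear",r,"gap",b.mean()-j.mean(),"plates",j.mean()-r.mean())
E
python3 -c "
from g2 import *
gap([(197,32),(478,208)],[(255,2),(512,165)],[(113,216),(353,353)])"
```

```text
jaw [-5.65897476 -5.48768915] block [1.36163399 1.64245162] rear [-35.75161767 -35.03884711] gap 7.075374753586395 plates 29.82190043862316
```

Run:
```python
from h import *
s=state();c=camera("wrist");p=s["ee_pos"];R=np.array(s["tcp_rot"])
print(p,np.round((c["origin"]-p)@R*1000,1),np.round(R.T@c["rotation"],3).tolist())
print("proj wheel,home-back,fence", proj(c,[[.543,-.137,.045],[.5463,-.012,.048],[.549,.078,.048]]))
```

```text
[ 0.54345095 -0.13607216  0.08511802] [ -73.7 -135.9   -0.8] [[-0.002, 0.956, 0.293], [-0.001, -0.293, 0.956], [1.0, 0.002, 0.001]]
proj wheel,home-back,fence [[ 317.61145028  236.61267239]
 [ 443.70568247   22.93543895]
 [ 562.7626615  -180.31855915]]
```

```bash
python3 -m jog '[[0,0,0,0.08],[0,0,0,0.16],[0,0,0,0.24],[0,0,0,0.24]]' >/dev/null; python3 st.py; python3 -m jog '[[0,0,0,0.06],[0,0,0,0.12],[0,0,0,0.12]]'>/dev/null; python3 st.py; python3 gap.py pics/w14a.png
```

```text
wound 1.319 M [0.758 0.882 0.084] F [-5.1  3.4  5.2] p [ 0.5435 -0.1361  0.0851] gap 0.17 q7 0.67 t 18.525
wound 1.439 M [0.787 0.884 0.109] F [-3.5  3.6  5.5] p [ 0.5435 -0.1361  0.0851] gap 0.17 q7 0.56 t 18.9
```

View pics/w14a.png

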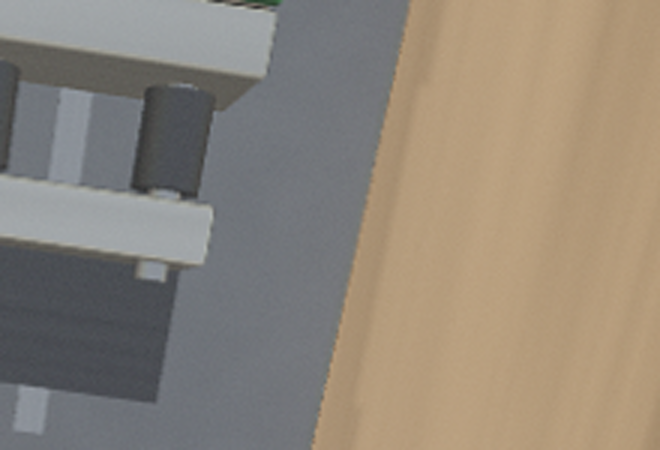

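```bash
cat > gap.py <<'E'
from h import *
import sys
c=camera("wrist"); crop(c,270,450,0,120,4,sys.argv[1])
E
python3 gap.py pics/w14b.png
```

```text
(no output)
```

View pics/w14b.png

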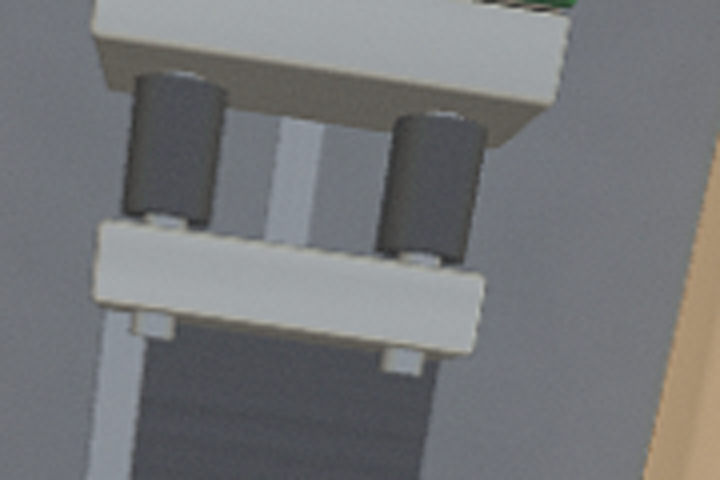

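```bash
python3 -m jog '[[0,0,0,0.04],[0,0,0,0.08],[0,0,0,0.08]]' >/dev/null; python3 st.py; python3 -m jog '[[0,0,0,0.04],[0,0,0,0.08],[0,0,0,0.08]]' >/dev/null; python3 st.py; python3 -m jog '[[0,0,0,0.04],[0,0,0,0.08],[0,0,0,0.08]]' >/dev/null; python3 st.py; python3 gap.py pics/w15.png
```

```text
wound 1.518 M [0.795 0.831 0.143] F [-4.7  4.5  4.7] p [ 0.5435 -0.136   0.0851] gap 0.17 q7 0.49 t 19.375
wound 1.598 M [0.819 0.885 0.093] F [-3.2  4.2  4.1] p [ 0.5436 -0.136   0.0851] gap 0.169 q7 0.42 t 19.75
wound 1.678 M [0.849 0.866 0.177] F [-3.   3.9  4.6] p [ 0.5436 -0.136   0.0851] gap 0.17 q7 0.35 t 20.125
```

View pics/w15.png

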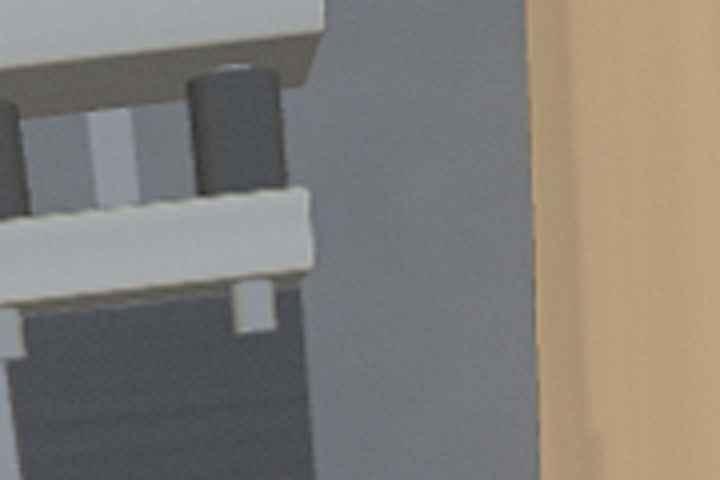

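Run:
```python
from h import *
c=camera("wrist");up=lambda P:(np.array(P,float)+.5)/4-.5+[270,0]
v=np.array([.026,.9997])
P=toplane(c,up([(322,33),(0,70),(308,189),(0,222)]),.045)[:,:2]@v*1000;print(P, (P[0]+P[1]-P[2]-P[3])/2)
# rotate camera by twist difference for 1.439 image: rebuild extrinsics
d=1.678-1.439; A=np.array([[np.cos(d),-np.sin(d),0],[np.sin(d),np.cos(d),0],[0,0,1]])
a=np.array(state()["ee_pos"]); c2=dict(c); c2["origin"]=a+A@(c["origin"]-a); c2["rotation"]=A@c["rotation"]
P=toplane(c2,up([(95,35),(555,103),(100,220),(485,275)]),.045)[:,:2]@v*1000;print(P,(P[0]+P[1]-P[2]-P[3])/2)
```

```text
[ -8.16557029  -8.12051659 -25.0435306  -24.83172009] 16.794581907990732
[ -8.80257294  -8.53779108 -28.98445611 -28.77583597] 20.209964034312353
```

The springs started compressing at about 1.47 rad, which agrees with the torque rise. Contact is therefore after click 4 (1.396), so the second click after it is at 2.094.

```bash
python3 -m jog '[[0,0,0,0.06],[0,0,0,0.12],[0,0,0,0.12]]' >/dev/null; python3 st.py; python3 -m jog '[[0,0,0,0.06],[0,0,0,0.12],[0,0,0,0.18],[0,0,0,0.24],[0,0,0,0.24]]' >/dev/null; python3 st.py; python3 -m jog '[[0,0,0,0.05],[0,0,0,0.09],[0,0,0,0.12],[0,0,0,0.12]]' >/dev/null; python3 st.py; python3 -c "
from h import *
c=camera('wrist'); cv2.imwrite('pics/w16.png',c['pixels'])"
```

```text
wound 1.798 M [0.856 0.882 0.155] F [-3.4  4.3  6.2] p [ 0.5436 -0.1361  0.0851] gap 0.173 q7 0.25 t 20.6
wound 2.038 M [0.822 0.841 0.252] F [-3.5  3.5  5.2] p [ 0.5437 -0.1361  0.0851] gap 0.166 q7 0.04 t 21.225
wound 2.158 M [0.849 0.929 0.338] F [-4.3  5.1  5.7] p [ 0.5437 -0.136   0.0851] gap 0.168 q7 -0.07 t 21.725
```

View pics/w16.png

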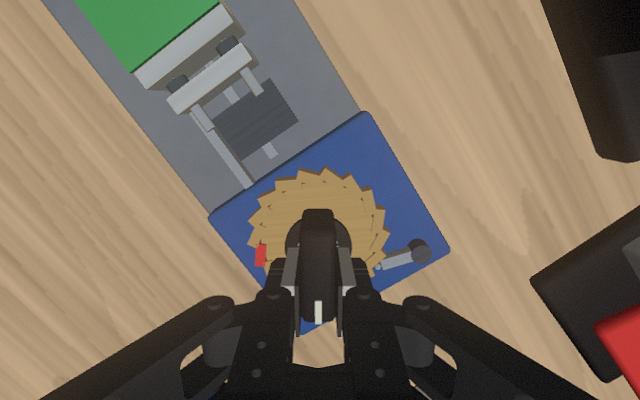

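```bash
python3 -m jog '[[0,0,0,0.02],[0,0,0,0.02]]' >/dev/null; python3 st.py; python3 -m jog '[[0,0,0,-0.04],[0,0,0,-0.08],[0,0,0,-0.08]]' >/dev/null; python3 st.py; python3 -m jog '[[0,0,0,-0.01],[0,0,0,-0.02],[0,0,0,-0.02]]' >/dev/null; python3 st.py
```

```text
wound 2.178 M [0.918 0.916 0.317] F [-3.4  4.1  4.7] p [ 0.5437 -0.1361  0.0852] gap 0.17 q7 -0.09 t 22.025
wound 2.097 M [0.937 0.839 0.353] F [-3.9  4.   5.9] p [ 0.5437 -0.1361  0.0851] gap 0.167 q7 -0.02 t 22.4
wound 2.078 M [0.897 0.872 0.076] F [-4.4  5.3  5.8] p [ 0.5437 -0.136   0.0851] gap 0.17 q7 0.0 t 22.775
```

At 2.078 rad the torque fell from 0.35 to 0.08 N m, so the pawl is carrying the load. I'll let go and lift.

```bash
python3 -m jog '[[0,0,0,0],[0,0,0,0],[0,0,0,0],[0,0,0,0]]' 45 >/dev/null; python3 st.py; python3 -m jog '[[0,-25,0,0],[0,-60,0,0],[0,-100,0,0],[0,-120,0,0],[0,-120,0,0]]' >/dev/null; python3 st.py; python3 -c "
from h import *
c=camera('wrist'); cv2.imwrite('pics/w17.png',c['pixels'])
c=camera('scene'); cv2.imwrite('pics/s17.png',cv2.resize(c['pixels'][130:380,150:520],None,fx=2,fy=2,interpolation=cv2.INTER_CUBIC))"
```

```text
wound 2.081 M [-0.037  0.008  0.075] F [ 0.2  0.3 -0.2] p [ 0.5441 -0.1366  0.085 ] gap 0.524 q7 -0.0 t 23.275
wound 2.081 M [ 0.051  0.002 -0.007] F [ 0.6 -0.7 -0.8] p [ 0.5446 -0.1364  0.2056] gap 0.529 q7 -0.1 t 23.9
```

View pics/w17.png

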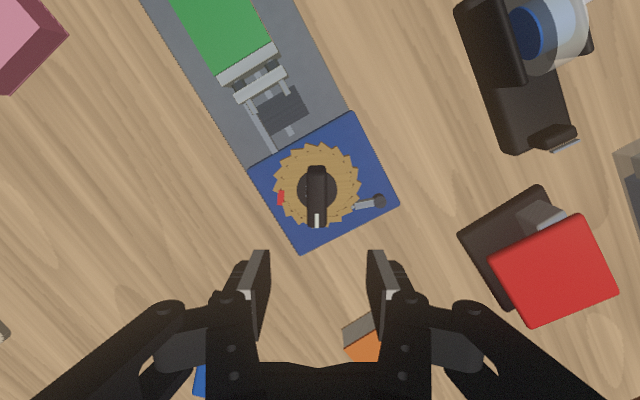

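View pics/s17.png

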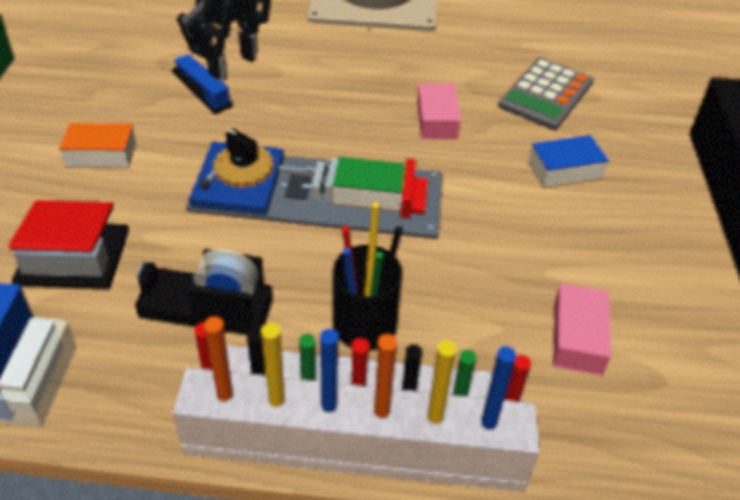

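```bash
python3 -m jog '[[-40,0,-25,0],[-80,0,-50,0],[-100,0,-62,0],[-100,0,-62,0],[-100,0,-62,0]]' >/dev/null; python3 st.py; python3 -c "
from h import *
c=camera('wrist'); cv2.imwrite('pics/w18.png',c['pixels']); crop(c,200,400,60,290,3,'pics/w18a.png')"
```

```text
wound 2.082 M [-0.017 -0.027 -0.005] F [ 0.2 -0.2  0.6] p [ 0.5413 -0.0199  0.2043] gap 0.529 q7 -0.36 t 24.625
```

View pics/w18.png

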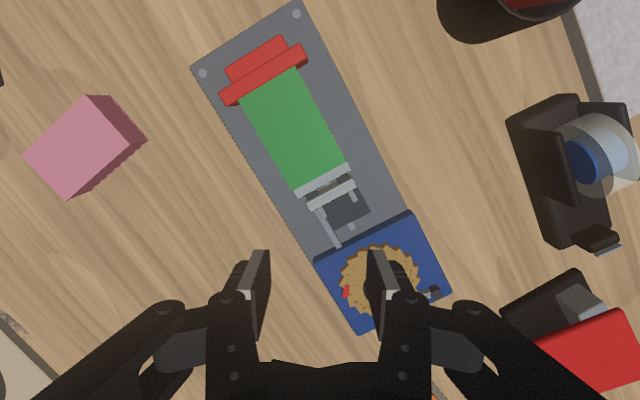

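```bash
python3 -c "
from h import *
c=camera('wrist'); crop(c,210,380,20,220,3.0,'pics/w18b.png')"
```

```text
(no output)
```

View pics/w18b.png

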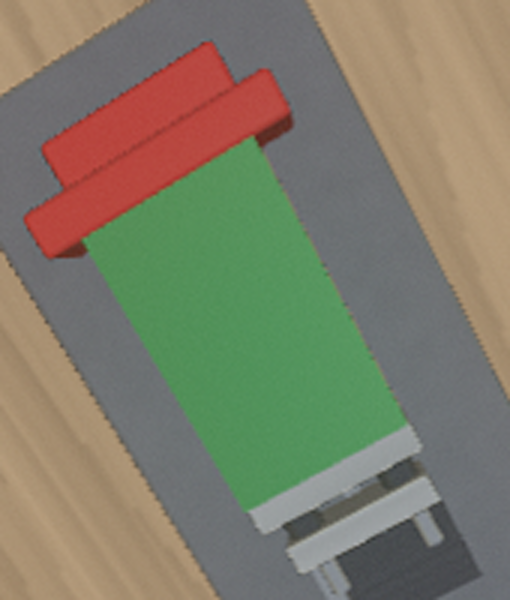

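Run:
```python
from h import *
c=camera("wrist");up=lambda P:(np.array(P,float)+.5)/3-.5+[210,20]
yaw=np.radians(-1.5);u=np.array([np.cos(yaw),np.sin(yaw)]);v=np.array([-u[1],u[0]])
f=lambda P,z:[(round(a@u*1000,1),round(a@v*1000,1)) for a in toplane(c,up(P),z)[:,:2]]
print("fence",f([(52,258),(291,115)],.048)); print("block",f([(84,238),(258,137),(248,512),(409,425)],.048))
print("front plate rear edge",f([(263,532),(420,447)],.045),"rear plate front edge",f([(290,548),(436,476)],.045))
```

```text
fence [(np.float64(508.9), np.float64(92.1)), (np.float64(586.4), np.float64(91.6))]
block [(np.float64(519.8), np.float64(92.2)), (np.float64(575.8), np.float64(91.1)), (np.float64(519.7), np.float64(0.9)), (np.float64(574.7), np.float64(0.7))]
front plate rear edge [(np.float64(519.9), np.float64(-7.4)), (np.float64(574.5), np.float64(-7.4))] rear plate front edge [(np.float64(524.6), np.float64(-15.9)), (np.float64(574.6), np.float64(-17.7))]
```

The final picture agrees: the block is centred within about 0.5 mm and touching the fence. The plates have closed from 20.2 to about 9.4 mm, so the spring force is about 11 N. The arm is clear, so I'm handing in.

```bash
python3 -c "
from cell import *
print(close_job())"
```

```text
the job is handed in; nothing more can be done
None
```

The green block is clamped in the press at about 11 N and the job is handed in, at about 25 s on the clock.

- **Placing:** I laid the block lengthwise on the bed and eased it against the fence, touching at about 4.5 N before letting go. The last picture shows it flush with the fence and centred within about 0.5 mm.
- **Winding:** The jaw met the block at about 1.47 rad, just past the fourth catch, judged mainly from the jaw's springs starting to compress. I wound past the second catch after that (2.094 rad), eased back until the pawl took the load (torque fell from 0.35 to 0.08 N m), and let go.
- **Clamp force:** The springs ended about 10.8 mm shorter than before contact, which at 1 N per mm is about 11 N. Torque while winding agreed.
- **Other items:** The final pictures show the arm clear and the other blocks and counter items apparently where they were. I checked these by eye only.

**Weak points:**
- The camera estimates of the contact angle ranged from about 1.35 to 1.48 rad, on both sides of the fourth catch. Even at 1.35 rad the force would be about 13 N, still within 5–15 N.
- The torque reading at first contact was noisy; one sample dipped to 0.09 N m.
- Gripping the knob slightly off-centre loaded the wrist with up to about 8 N sideways and vertically.

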